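Back off a mill jar's clamp screw and swing the bar clear

TASK

Unclamp the pigment mill jar: roll a fingertip round the knurled rim of its flat handwheel, anticlockwise seen from above, to back the screw off two full turns from tight. Then push the red clamp bar round to your left until it stands open at its stop, clear of the lid. Nothing is to be picked up: the lid stays seated in the jar, and everything else on the bench stays where it is.

Things in the scene. Friction and masses are not known exactly. Their poses are not given: they have to be found in the camera images.
- wheel (a joint): turning angle of the handwheel in rad: 0 = tight (its start), growing as it unscrews, anticlockwise seen from above; 6.283 is one turn. Friction about 0.07 N m (1.5 N along the rim); stays where left. It rises 4 mm a turn; end stop at 3 turns. A red line on its upper face points along the bar towards the black knob when tight and after each full turn
- bar (a joint): swing angle of the red clamp bar about its upright pivot in rad: 0 = closed over the lid (its start), growing as the knob end swings clockwise seen from above, to the robot's left; 1.57 = open at its stop. Stiff (1.2 N m, about 6 N at the knob), stays where left. The screw's foot sits 6 mm deep in the lid's cup: it cannot swing until the wheel is about 1.5 turns loose
- wheel_mid (a point): on the upright axis of the flat aluminium handwheel, half-way up its rim: 203 mm above the bench when tight, 211 mm after two turns. 100 mm across over 44 upright knurl ridges about 2 mm proud; rim 22 mm high, its underside 12 mm above the bar when tight, too wide to pinch. On the bar's centre line, 85 mm from the pivot; swings with the bar
- pivot (a point): on the upright pivot axis of the clamp bar, at the bar's top face, 180 mm above the bench. The bar is 26 mm wide and 20 mm high. A 24 mm bolt head stands 8 mm above the bar there, another like it on the latch stud 170 mm along the closed bar
- knob_mid (a point): middle of the upright knob post at the bar's free end, 200 mm above the bench and 200 mm from the pivot axis: a steel post 16 mm thick on the bar (bar's top 20 mm below this point), carrying a black knob 28 mm across from 2 to 23 mm above this point. The line from the pivot to here is the bar's direction
- lid_mid (a point): centre of the loose white lid, 116 mm across and 16 mm thick, sunk 8 mm into the mouth of the white mill jar (152 mm across, bolted to the bench in a green flange); the top of the lid is 138 mm above the bench, its steel cup reaches 148 mm
- bowl_big_mid (a point): terracotta mixing bowl, 210 mm across and 85 mm high, with a wooden spatula handle sticking out over its rim; this point is on its axis 40 mm up
- bowl_small_mid (a point): white mixing bowl, 160 mm across and 65 mm high, with a wooden handle sticking out over its rim; this point is on its axis 30 mm up
- flip_bottle_mid (a point): green glass bottle, 82 mm across and 276 mm tall; this point is on its axis 130 mm up
- pigment_ochre_mid (a point): yellow pigment jar with black cap, 64 mm across and 85 mm tall; point at its centre
- pigment_blue_mid (a point): blue pigment jar with black cap, 64 mm across and 85 mm tall; point at its centre
- spatula_mid (a point): spatula lying on the bench, point near its middle
- brush_mid (a point): brush lying on the bench, point near its middle
- mug_mid (a point): blue mug, 80 mm across and 90 mm tall; point at its centre

How it is judged:
By the outcome, as a careful person would: the job done as asked, in the order asked, and still so for the second after the job is handed in, with the robot touching nothing.
It also fails if it takes over 72 s, if anything falls off the work surface, if the arm or the gripper's body presses on something with over 40 N, if the wrist force passes 120 N, or if a joint passes its speed limit or range.

ROBOT

A 6-joint arm with a two-finger parallel gripper is mounted at the origin on the work surface. World frame = base frame: x ahead of the robot, y to its left, z up, the work surface at z = 0. Lengths are in m, angles in rad, forces in N, time in s.
With the tool pointing down it reaches from about 0.35 to 0.925 m from the base axis. Payload 6.4 kg.
Tool frame: the origin (TCP) lies at the very end of the fingers, on their centre line; the grasp point (between the pads) lies 19 mm behind it; z points along the fingers, y is the line along which they close (so a half turn about z gives the same grasp; the last joint's range is limited). The gripper opens to 85 mm and grips with 20 to 120 N. Pads are 22 mm wide; open, the fingers measure 114 mm over their backs; the gripper's body (76 mm by 85 mm) begins 54 mm behind the grasp point. The pads swing forward as they close: fully open they stand 13 mm farther back than shut.
Start: joints at [-1.476, 0.245, 1.558, -0, 1.339, -0.174], TCP at [0.173, -0.627, 0.208] pointing down, gripper open.
Joint ranges: [-3.13, 3.13], [-1.02, 2.26], [0.13, 2.54], [-0.95, 4.09], [0.21, 2.88], [-2.74, 2.74]. Speed limits (rad/s): [2.57, 2.57, 3.14, 3.14, 3.14, 3.14].

INTERFACE

Orientations are given as a unit quaternion [x, y, z, w].
In Python, from workcell import robot gives the robot as it stands.
- The arm moves only by the tool play_rows, never from a script. Its argument "deltas" is a list of rows, each an object with "turn": the turn, a rotation vector about the tool's x, y, z in degrees, a list of three; "linear": the shift along the tool's x, y, z in mm, a list of three; "grip": the gripper command: -1 is shut, 1 is fully open, values between are in proportion. A call has 1 to 10 rows; each row shifts and turns the commanded pose from where the row before left it, along the tool's axes as they then stand; what a row does not reach is not made up. A row lasts 1/8 s, in which the tool goes at most 62.5 mm and 10.7 degrees, less where a joint would pass 70% of its speed; a pose out of reach is approached as far as the arm can. A call is refused whole if a number of a shift passes 62.5 or a number of a turn 10.7, either way. A call with a gripper value outside its range is refused whole. The fingers move at their own pace and stop on an object; "newtons" is the grip in N (left out, the last holds). Time passes only in rows, so rows that do not move let the fingers close. It gives the time, the measured TCP pose, the force, the opening and the grip force at its end, in the units of the state.
- robot.get_obs(): the state, without advancing time (a new reading comes with each control period).
- robot.camera(name): name is "scene" or "top"; returns a dict with "image" (384x512x3 uint8, red, green, blue), "depth" (384x512 float32, m along the optical axis (not along the pixel's ray), 0 where there is no reading), "vfov" (degrees; the focal length in pixels is half the picture's height over the tangent of half this angle, whatever the lens; pixels are square), "cx", "cy" (the principal point, pixels), "k1" (the pictures are not rectified: a ray, as slopes to the right and down, at radius r is drawn at 1 + k1 r^2 times it, then the intrinsics apply), "R" (3x3) and "t" (3): a world point X has camera coordinates R X + t. Camera axes: x right, y down, z forward; pixel columns grow to the right and rows downward; lengths in m; the calibration is good to about 2 mm. A picture is of the moment at which its call begins.
- robot.job_done(): hands the job in; it is judged then, once.
The state is a dict: "t": time; "q": joint angles; "dq": joint speeds; "tau": joint torques, N m; "position": TCP position; "ee_rot": TCP orientation; "ft_force": force on the tool from outside, world axes, zero at the start; "moment": the same for the moment, N m; "finger_gap": opening from 0.0 (shut) to 1.0 (fully open); "grip_force": force on a finger pad.
Only numpy, scipy, OpenCV 4.12 (cv2) and the standard library are available. Lean on these libraries where they do the work, as an engineer would, in place of code of your own. Each camera call takes 0.05 s, during which the arm holds its last target. There are 200 camera calls.

## Working session

There is one attempt and no reset: what is moved stays moved. The work goes in short steps, Python scripts to look and compute and a tool call to move; the robot and the scene stay as the last step left them, time stands still between calls to the robot, and variables do not carry over. Pictures are saved under pics/ and viewed, at most 10 in all, crops included, and the job is handed in when it is done.

Besides the shell and the picture viewer there is one more tool, called after "Call:" in YAML: its name, and indented under it one key for each argument. play_rows: Moves the arm, as the interface text tells. Its arguments: {"type":"object","properties":{"deltas":{"type":"array","items":{"type":"object","properties":{"turn":{"type":"array","items":{"type":"number"}},"linear":{"type":"array","items":{"type":"number"}},"grip":{"type":"number"}}}},"newtons":{"type":"number"}},"required":["deltas"]}

```bash
mkdir -p pics; cat > h.py <<'E'
import numpy as np, cv2
from workcell import robot
def cam(n):
    c=robot.camera(n); c['f']=c['image'].shape[0]/2/np.tan(np.radians(c['vfov'])/2); return c
def ray(c,u,v):
    K=np.array([[c['f'],0,c['cx']],[0,c['f'],c['cy']],[0,0,1.]])
    p=cv2.undistortPoints(np.array([[[u,v]]],float),K,np.array([c['k1'],0,0,0,0.])) [0,0]
    d=c['R'].T@np.array([p[0],p[1],1]); o=-c['R'].T@c['t']; return o,d
def onz(c,u,v,z):
    o,d=ray(c,u,v); return o+d*(z-o[2])/d[2]
def dep(c,u,v):
    o,d=ray(c,u,v); return o+d*c['depth'][int(v),int(u)]
def save(c,n): cv2.imwrite('pics/'+n,c['image'][:,:,::-1])
E
python3 - <<'E'
from h import *
for n in('scene','top'):
    c=cam(n); save(c,n+'1.png'); print(n,c['vfov'],c['cx'],c['cy'],c['k1'],-c['R'].T@c['t'],c['R'].round(2).tolist())
    np.savez(n+'1.npz',**c)
print(robot.get_obs())
E
```

```text
scene 43.13331295309088 257.3223354588967 187.30363781957064 0.04167065704836019 [ 0.86592017 -0.59693922  1.26278166] [[0.88, 0.47, 0.0], [0.4, -0.75, -0.52], [-0.24, 0.46, -0.86]]
top 45.05495957657476 254.83524410917602 184.4493877675951 -0.09269716905357298 [0.32758456 0.01690772 1.4222119 ] [[0.01, -1.0, 0.02], [-0.99, -0.01, -0.16], [0.16, -0.02, -0.99]]
{'t': 0.1, 'q': array([-1.47613143e+00,  2.45766048e-01,  1.55893356e+00,  8.55749618e-06,
        1.33866909e+00, -1.74056843e-01]), 'dq': array([ 2.86567806e-05, -2.92841637e-03, -4.79407885e-03,  1.91324421e-03,
        2.82899106e-05, -9.25245165e-04]), 'tau': array([ 4.08110336e-04, -4.30668747e+01, -3.27130795e+01, -1.97591512e-04,
        2.82204535e-03,  6.41446704e-06]), 'position': array([ 0.17255654, -0.62610438,  0.20695431]), 'ee_rot': array([ 9.90986891e-01,  1.33955938e-01,  3.94015148e-05, -8.87158286e-04]), 'ft_force': array([ 1.04122226, -0.91129729, -0.02966842]), 'moment': array([-0.0303113 , -0.00317119,  0.02365005]), 'grip_force': 0.0, 'finger_gap': 0.9971308091001195}
```

View pics/top1.png

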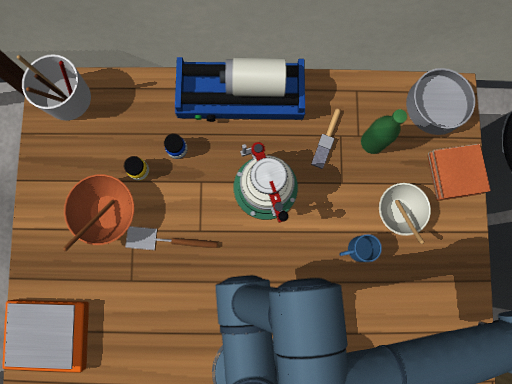

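View pics/scene1.png

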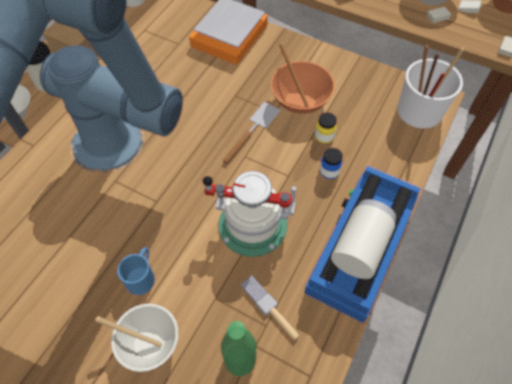

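The top view shows the mill at the centre: pivot near (257,150), wheel near (270,177), and knob near (283,216). Next I'll measure these precisely.

```bash
python3 - <<'E'
from h import *
T=dict(np.load('top1.npz'));S=dict(np.load('scene1.npz'))
a=cv2.resize(T['image'][130:235,220:320],None,fx=5,fy=5,interpolation=cv2.INTER_CUBIC)
b=cv2.resize(S['image'][160:265,195:305],None,fx=2.6,fy=2.6,interpolation=cv2.INTER_CUBIC)
im=np.zeros((525,790,3),np.uint8); im[:,:500]=a; im[:b.shape[0],500:500+b.shape[1]]=b
cv2.imwrite('pics/crop1.png',im[:,:,::-1])
for c,n,box in((T,'top',(220,130,320,235)),(S,'scene',(195,160,305,265))):
    h,w=c['depth'].shape; P=np.full((h,w,3),np.nan)
    for v in range(box[1],box[3]):
        for u in range(box[0],box[2]): P[v,u]=dep(c,u,v)
    I=c['image'].astype(int); z=P[...,2]
    m=(abs(z-.214)<.006)&(I.min(2)>120)
    q=P[m]; (cx,cy),r=cv2.minEnclosingCircle(q[:,:2].astype(np.float32)); print(n,'wheel',m.sum(),cx,cy,r,np.median(q[:,2]),q.mean(0))
    m=(abs(z-.221)<.008)&(I.max(2)<60)
    q=P[m]; print('knob',m.sum(),q.mean(0) if m.any() else '')
    m=(I[...,0]>110)&(I[...,1]<50)&(I[...,2]<50)&(abs(z-.18)<.012)
    q=P[m]; print('bar',m.sum(),q.mean(0)); 
    l=cv2.fitLine(q[:,:2].astype(np.float32),cv2.DIST_HUBER,0,.01,.01).ravel();print(l)
E
```

```text
top wheel 912 0.5509503483772278 -0.03901700675487518 0.04970404505729675 0.21297492915765737 [ 0.55271384 -0.03901875  0.2130722 ]
knob 78 [ 0.4427777  -0.07827711  0.22198772]
bar 187 [ 0.55503518 -0.03610657  0.18046631]
[ 0.95015335  0.311783    0.5378891  -0.04000675]
scene wheel 933 0.5549598932266235 -0.04162866249680519 0.05025799199938774 0.21217424900570836 [ 0.55513838 -0.04273332  0.2123003 ]
knob 44 [ 0.4482449  -0.08348261  0.22059529]
bar 103 [ 0.57252509 -0.04748823  0.17740917]
[ 0.94648504  0.3227477   0.5686803  -0.04850908]
```

View pics/crop1.png

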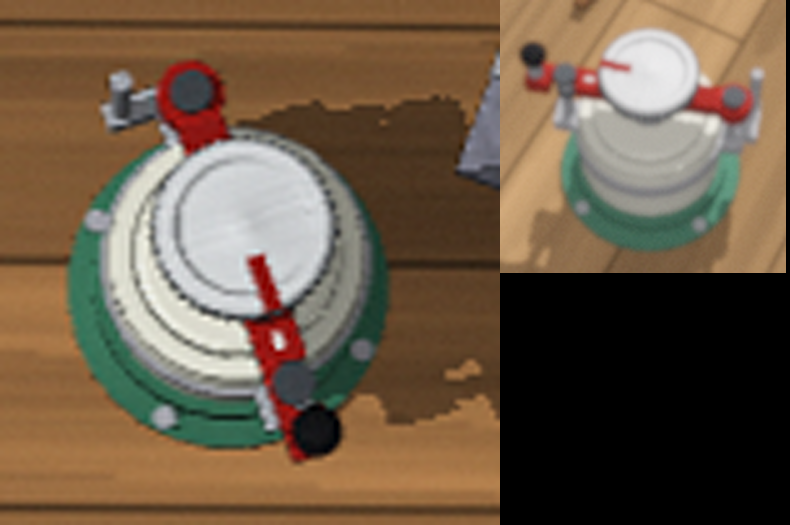

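The wheel centre is about (0.553, -0.040) and the bar points along (-0.95, -0.32), which puts the pivot at (0.634, -0.013) and the knob at (0.444, -0.077). The spacings match the sizes given, and the red line points at the knob. I'll shut the gripper, raise the tool, cross to the right of the wheel and turn it so that its -x side faces the wheel.

Call:
play_rows:
  deltas:
    - {"linear": [0,0,-50],"grip": -1}
    - {"linear": [0,0,-50],"grip": -1}
    - {"linear": [44,-32.4,0],"grip": -1}
    - {"linear": [44,-32.4,0],"grip": -1}
    - {"linear": [44,-32.4,0],"grip": -1}
    - {"linear": [44,-32.4,0],"grip": -1}
    - {"linear": [44,-32.4,0],"grip": -1}
    - {"linear": [44,-32.4,0],"grip": -1}
    - {"linear": [44,-32.4,0],"grip": -1}
    - {"linear": [44,-32.4,0],"grip": -1}
  newtons: 60

```text
$.deltas[0]: bad value
```

Call:
play_rows:
  deltas:
    - {"linear": [44,-32.4,0],"grip": -1}
    - {"linear": [44,-32.4,0],"grip": -1}
    - {"linear": [44,-32.4,0],"grip": -1}
    - {"linear": [44,-32.4,0],"grip": -1}
    - {"linear": [0,0,0],"grip": -1}

```text
$.deltas[0]: bad value
```

Call:
play_rows:
  deltas:
    - {"turn": [0,0,9.5],"grip": -1}
    - {"turn": [0,0,9.5],"grip": -1}
    - {"turn": [0,0,9.5],"grip": -1}
    - {"turn": [0,0,9.5],"grip": -1}
    - {"turn": [0,0,9.5],"grip": -1}
    - {"turn": [0,0,9.5],"grip": -1}
    - {"turn": [0,0,9.5],"grip": -1}
    - {"turn": [0,0,9.5],"grip": -1}
    - {"turn": [0,0,9.5],"grip": -1}
    - {"linear": [0,0,0],"grip": -1}

```text
$.deltas[0]: bad value
```

```bash
cat > st.py <<'E'
from h import *
from scipy.spatial.transform import Rotation as Ro
def st(C=(.553,-.040)):
    o=robot.get_obs(); p=o['position']; M=Ro.from_quat(o['ee_rot']).as_matrix()
    d=p[:2]-np.array(C); print('t',round(o['t'],2),'p',(p*1e3).round(1),'head',np.degrees(np.arctan2(M[1,0],M[0,0])).round(1),'phi',np.degrees(np.arctan2(d[1],d[0])).round(1),'rho',(np.hypot(*d)*1e3).round(1),'F',o['ft_force'].round(1),'q',o['q'].round(2),'gap',o['finger_gap'].round(2))
    print('C-p in tool mm',(M.T@(np.array([*C,.198])-p)*1e3).round(1))
E
python3 -c "
from st import *
st()"
```

```text
Traceback (most recent call last):
  File "st.py", line 5, in st
    d=p[:2]-np.array(C); print('t',round(o['t'],2),'p',(p*1e3).round(1),'head',np.degrees(np.arctan2(M[1,0],M[0,0])).round(1),'phi',np.degrees(np.arctan2(d[1],d[0])).round(1),'rho',(np.hypot(*d)*1e3).round(1),'F',o['ft_force'].round(1),'q',o['q'].round(2),'gap',o['finger_gap'].round(2))
                                                                                                                                                                                                                                                                      ^^^^^^^^^^^^^^^^^^^^^
AttributeError: 'float' object has no attribute 'round'
```

Every row probably needs all three keys.

Call:
play_rows:
  deltas:
    - {"turn": [0,0,0],"linear": [0,0,-50],"grip": -1}
    - {"turn": [0,0,0],"linear": [0,0,-50],"grip": -1}
    - {"turn": [0,0,0],"linear": [44,-32.4,0],"grip": -1}
    - {"turn": [0,0,0],"linear": [44,-32.4,0],"grip": -1}
    - {"turn": [0,0,0],"linear": [44,-32.4,0],"grip": -1}
    - {"turn": [0,0,0],"linear": [44,-32.4,0],"grip": -1}
    - {"turn": [0,0,0],"linear": [44,-32.4,0],"grip": -1}
    - {"turn": [0,0,0],"linear": [44,-32.4,0],"grip": -1}
    - {"turn": [0,0,0],"linear": [44,-32.4,0],"grip": -1}
    - {"turn": [0,0,0],"linear": [44,-32.4,0],"grip": -1}
  newtons: 60

```text
t: 1.35
position: [0.4439, -0.2816, 0.3076]
ee_rot: [0.991, 0.134, -0.0, -0.0]
ft_force: [1.0, -1.0, 0.5]
finger_gap: -0.002
grip_force: 0.0
```

Call:
play_rows:
  deltas:
    - {"turn": [0,0,0],"linear": [44,-32.4,0],"grip": -1}
    - {"turn": [0,0,0],"linear": [44,-32.4,0],"grip": -1}
    - {"turn": [0,0,0],"linear": [44,-32.4,0],"grip": -1}
    - {"turn": [0,0,0],"linear": [44,-32.4,0],"grip": -1}
    - {"turn": [0,0,0],"linear": [0,0,0],"grip": -1}

```text
t: 1.98
position: [0.5794, -0.1087, 0.3071]
ee_rot: [0.991, 0.136, -0.001, -0.001]
ft_force: [0.4, -0.9, 0.2]
finger_gap: -0.002
grip_force: 0.0
```

Call:
play_rows:
  deltas:
    - {"turn": [0,0,9.5],"linear": [0,0,0],"grip": -1}
    - {"turn": [0,0,9.5],"linear": [0,0,0],"grip": -1}
    - {"turn": [0,0,9.5],"linear": [0,0,0],"grip": -1}
    - {"turn": [0,0,9.5],"linear": [0,0,0],"grip": -1}
    - {"turn": [0,0,9.5],"linear": [0,0,0],"grip": -1}
    - {"turn": [0,0,9.5],"linear": [0,0,0],"grip": -1}
    - {"turn": [0,0,9.5],"linear": [0,0,0],"grip": -1}
    - {"turn": [0,0,9.5],"linear": [0,0,0],"grip": -1}
    - {"turn": [0,0,9.5],"linear": [0,0,0],"grip": -1}
    - {"turn": [0,0,0],"linear": [0,0,0],"grip": -1}

```text
t: 3.22
position: [0.5778, -0.1124, 0.3076]
ee_rot: [0.819, -0.574, -0.0, 0.0]
ft_force: [-0.1, 0.1, 0.8]
finger_gap: 0.001
grip_force: 0.0
```

```bash
sed -i "s/o\['finger_gap'\].round(2)/round(float(o['finger_gap']),2)/" st.py
python3 -c "
from st import *
st()"
```

```text
t 3.23 p [ 577.8 -112.4  307.6] head -70.1 phi -71.1 rho 76.5 F [-0.1  0.1  0.8] q [-0.38  0.04  1.61 -0.    1.5   2.41] gap 0.0
C-p in tool mm [-76.5  -1.5 109.7]
```

Next I'll go down beside the rim and touch off.

Call:
play_rows:
  deltas:
    - {"turn": [0,0,0],"linear": [0,-1.5,55],"grip": -1}
    - {"turn": [0,0,0],"linear": [0,0,54],"grip": -1}
    - {"turn": [0,0,0],"linear": [-6,0,0],"grip": -1}
    - {"turn": [0,0,0],"linear": [-5,0,0],"grip": -1}
    - {"turn": [0,0,0],"linear": [0,0,0],"grip": -1}

```text
t: 3.85
position: [0.5777, -0.101, 0.2025]
ee_rot: [0.819, -0.574, 0.003, -0.001]
ft_force: [0.6, -0.4, -0.3]
finger_gap: 0.0
grip_force: 0.0
```

Call:
play_rows:
  deltas:
    - {"turn": [0,0,0],"linear": [-1.5,0,0],"grip": -1}
    - {"turn": [0,0,0],"linear": [0,0,0],"grip": -1}

```text
t: 4.1
position: [0.576, -0.0994, 0.2]
ee_rot: [0.819, -0.574, 0.001, -0.0]
ft_force: [0.2, -0.4, 0.4]
finger_gap: 0.005
grip_force: 0.0
```

Call:
play_rows:
  deltas:
    - {"turn": [0,0,0],"linear": [-1.5,0,0],"grip": -1}
    - {"turn": [0,0,0],"linear": [0,0,0],"grip": -1}

```text
t: 4.35
position: [0.575, -0.0979, 0.1989]
ee_rot: [0.819, -0.574, -0.0, 0.0]
ft_force: [0.4, 0.1, -0.2]
finger_gap: -0.001
grip_force: 0.0
```

Call:
play_rows:
  deltas:
    - {"turn": [0,0,0],"linear": [-1.5,0,0],"grip": -1}
    - {"turn": [0,0,0],"linear": [0,0,0],"grip": -1}

```text
t: 4.6
position: [0.5745, -0.0964, 0.1989]
ee_rot: [0.819, -0.574, -0.0, 0.0]
ft_force: [0.7, -0.3, -0.2]
finger_gap: 0.001
grip_force: 0.0
```

```bash
python3 -c "
from st import *
st()"
```

```text
t 4.6 p [574.5 -96.4 198.9] head -70.1 phi -69.1 rho 60.4 F [ 0.7 -0.3 -0.2] q [-0.36  0.1   1.74  0.    1.3   2.43] gap 0.0
C-p in tool mm [-60.4   1.    0.9]
```

Call:
play_rows:
  deltas:
    - {"turn": [0,0,0],"linear": [-1.5,0,0],"grip": -1}
    - {"turn": [0,0,0],"linear": [0,0,0],"grip": -1}

```text
t: 4.85
position: [0.574, -0.095, 0.199]
ee_rot: [0.819, -0.574, -0.0, 0.0]
ft_force: [0.3, 0.4, -0.3]
finger_gap: 0.005
grip_force: 0.0
```

Call:
play_rows:
  deltas:
    - {"turn": [0,0,0],"linear": [-1,0,0],"grip": -1}
    - {"turn": [0,0,0],"linear": [0,0,0],"grip": -1}

```text
t: 5.1
position: [0.5737, -0.0941, 0.199]
ee_rot: [0.819, -0.574, 0.0, -0.0]
ft_force: [-0.1, -1.2, 0.7]
finger_gap: 0.0
grip_force: 0.0
```

Call:
play_rows:
  deltas:
    - {"turn": [0,0,0],"linear": [-1,0,0],"grip": -1}
    - {"turn": [0,0,0],"linear": [0,0,0],"grip": -1}

```text
t: 5.35
position: [0.5733, -0.0932, 0.199]
ee_rot: [0.819, -0.574, -0.0, -0.0]
ft_force: [-0.2, -0.4, -0.8]
finger_gap: 0.0
grip_force: 0.0
```

```bash
python3 -c "
from st import *
st()"
```

```text
t 5.35 p [573.3 -93.2 199. ] head -70.1 phi -69.1 rho 56.9 F [-0.2 -0.4 -0.8] q [-0.36  0.09  1.75  0.    1.3   2.44] gap 0.0
C-p in tool mm [-56.9   1.    1. ]
```

Call:
play_rows:
  deltas:
    - {"turn": [0,0,0],"linear": [-1,0,0],"grip": -1}
    - {"turn": [0,0,0],"linear": [0,0,0],"grip": -1}

```text
t: 5.6
position: [0.573, -0.0922, 0.199]
ee_rot: [0.819, -0.574, 0.0, -0.0]
ft_force: [-0.6, 0.4, 0.2]
finger_gap: -0.001
grip_force: 0.0
```

Call:
play_rows:
  deltas:
    - {"turn": [0,0,0],"linear": [-1,0,0],"grip": -1}
    - {"turn": [0,0,0],"linear": [0,0,0],"grip": -1}

```text
t: 5.85
position: [0.5726, -0.0913, 0.199]
ee_rot: [0.819, -0.574, -0.0, 0.0]
ft_force: [0.7, -0.4, 0.1]
finger_gap: -0.006
grip_force: 0.0
```

Call:
play_rows:
  deltas:
    - {"turn": [0,0,0],"linear": [-1,0,0],"grip": -1}
    - {"turn": [0,0,0],"linear": [0,0,0],"grip": -1}

```text
t: 6.1
position: [0.5723, -0.0904, 0.199]
ee_rot: [0.819, -0.574, 0.0, 0.0]
ft_force: [0.6, -0.6, -0.3]
finger_gap: 0.002
grip_force: 0.0
```

```bash
python3 - <<'E'
from st import *
st()
c=cam('scene'); b=cv2.resize(c['image'][110:270,170:330],None,fx=3.5,fy=3.5,interpolation=cv2.INTER_CUBIC); cv2.imwrite('pics/s2.png',b[:,:,::-1])
E
```

```text
t 6.1 p [572.3 -90.4 199. ] head -70.1 phi -69.0 rho 53.9 F [ 0.6 -0.6 -0.3] q [-0.35  0.09  1.75 -0.    1.3   2.44] gap 0.0
C-p in tool mm [-53.9   1.    1. ]
```

View pics/s2.png

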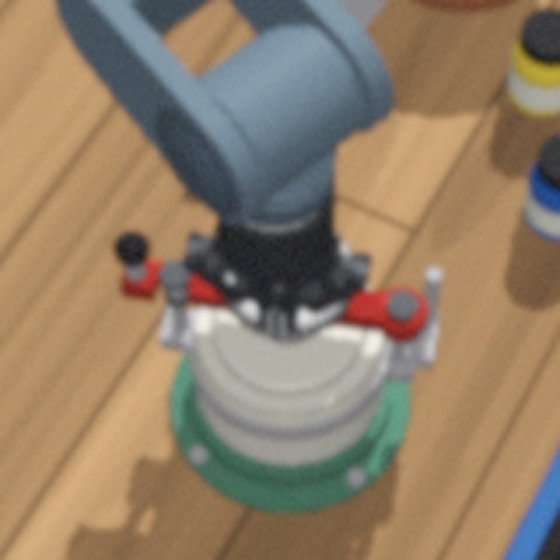

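The scene view shows the fingertip at about (275,325) in the crop, just in front of the rim, whose white slivers show on both sides of it. It isn't touching yet, so I'll keep stepping in.

Call:
play_rows:
  deltas:
    - {"turn": [0,0,0],"linear": [-1,0,0],"grip": -1}
    - {"turn": [0,0,0],"linear": [0,0,0],"grip": -1}

```text
t: 6.4
position: [0.572, -0.0894, 0.199]
ee_rot: [0.819, -0.574, -0.0, 0.0]
ft_force: [0.5, -0.2, 0.1]
finger_gap: 0.001
grip_force: 0.0
```

Call:
play_rows:
  deltas:
    - {"turn": [0,0,0],"linear": [-1,0,0],"grip": -1}
    - {"turn": [0,0,0],"linear": [0,0,0],"grip": -1}

```text
t: 6.65
position: [0.5717, -0.0885, 0.199]
ee_rot: [0.819, -0.574, 0.0, -0.0]
ft_force: [-0.9, -0.5, -0.2]
finger_gap: 0.001
grip_force: 0.0
```

```bash
python3 - <<'E'
from st import *
st()
c=cam('scene');q=[]
for v in range(170,225,2):
  for u in range(225,275,2):
    p=dep(c,u,v); q.append((u,v,*(p*1e3)))
q=np.array(q); d=q[:,2:4]-[553,-40]
a=np.radians(-70.1); x=d@[np.cos(a),np.sin(a)]; y=d@[np.sin(a),-np.cos(a)]
for i in range(len(q)):
  if 190<q[i,4]<232 and abs(y[i])<22: print(q[i,:2].astype(int),'rad %.0f tan %.0f z %.0f'%(x[i],y[i],q[i,4]),c['image'][int(q[i,1]),int(q[i,0])])
E
```

```text
t 6.65 p [571.7 -88.5 199. ] head -70.1 phi -68.9 rho 51.9 F [-0.9 -0.5 -0.2] q [-0.35  0.09  1.75  0.    1.3   2.44] gap 0.0
C-p in tool mm [-51.9   1.    1. ]
[241 198] rad 40 tan 21 z 217 [215 214 214]
[243 198] rad 37 tan 17 z 214 [182 182 184]
[257 198] rad 31 tan -17 z 211 [185 183 184]
[241 200] rad 44 tan 21 z 215 [172 173 172]
[243 200] rad 41 tan 16 z 211 [166 166 167]
[257 200] rad 39 tan -19 z 216 [224 223 223]
[241 202] rad 43 tan 21 z 203 [118 120 119]
[243 202] rad 46 tan 15 z 210 [115 116 119]
[255 202] rad 42 tan -14 z 210 [164 162 164]
[257 202] rad 44 tan -19 z 215 [191 190 190]
[243 204] rad 47 tan 16 z 200 [115 115 112]
[245 204] rad 50 tan 10 z 208 [104 106 106]
[247 204] rad 62 tan 2 z 232 [112 114 116]
[249 204] rad 61 tan -2 z 229 [95 98 99]
[253 204] rad 59 tan -12 z 230 [83 84 86]
[255 204] rad 47 tan -15 z 208 [112 112 115]
[257 204] rad 42 tan -19 z 201 [131 130 133]
[245 206] rad 51 tan 10 z 200 [155 153 147]
[247 206] rad 51 tan 5 z 201 [134 132 129]
[249 206] rad 49 tan 0 z 198 [113 112 114]
[251 206] rad 48 tan -5 z 199 [110 109 112]
[253 206] rad 50 tan -10 z 203 [105 105 107]
[255 206] rad 48 tan -15 z 200 [111 111 110]
[257 206] rad 46 tan -20 z 197 [137 137 132]
```

The depth shows the rim in front where a finger at z=199 should hide it, so the fingertip seems to sit higher than the reported TCP. I'll back off and look at the tip itself.

Call:
play_rows:
  deltas:
    - {"turn": [0,0,0],"linear": [30,0,0],"grip": -1}
    - {"turn": [0,0,0],"linear": [30,0,0],"grip": -1}
    - {"turn": [0,0,0],"linear": [0,0,0],"grip": -1}

```text
t: 7.08
position: [0.5924, -0.1465, 0.1989]
ee_rot: [0.818, -0.575, 0.0, 0.0]
ft_force: [0.4, 0.2, 0.5]
finger_gap: 0.003
grip_force: 0.0
```

```bash
python3 - <<'E'
from st import *
st()
c=cam('scene'); o=robot.get_obs()
K=np.array([[c['f'],0,c['cx']],[0,c['f'],c['cy']],[0,0,1.]]); rv=cv2.Rodrigues(c['R'])[0]
pts=np.array([o['position']+[0,0,k] for k in(0,.019,.04,.073)])
uv=cv2.projectPoints(pts,rv,c['t'],K,np.array([c['k1'],0,0,0,0.]))[0][:,0]; print(uv.round(1))
b=cv2.resize(c['image'][120:260,170:330],None,fx=4,fy=4,interpolation=cv2.INTER_CUBIC)
for u,v in uv: cv2.circle(b,(int((u-170)*4),int((v-120)*4)),3,(255,0,255),-1)
cv2.imwrite('pics/s3.png',b[:,:,::-1])
u0=int(uv[0,0])
for v in range(int(uv[3,1])-4,int(uv[0,1])+14,2): print(v,[ (dep(c,u,v)*1e3).round(0).astype(int).tolist() for u in(u0-6,u0,u0+6)])
E
```

```text
t 7.08 p [ 592.4 -146.5  198.9] head -70.2 phi -69.7 rho 113.5 F [0.4 0.2 0.5] q [-0.43  0.16  1.67 -0.    1.31  2.37] gap 0.0
C-p in tool mm [-113.5    1.     0.9]
[[245.4 228.5]
 [245.2 225. ]
 [245.  220.9]
 [244.7 214.4]]
210 [[601, -183, 363], [613, -179, 365], [623, -170, 359]]
212 [[592, -169, 323], [613, -178, 355], [616, -158, 324]]
214 [[589, -165, 304], [589, -139, 261], [617, -160, 319]]
216 [[589, -165, 294], [590, -142, 256], [614, -156, 301]]
218 [[587, -163, 278], [594, -148, 260], [609, -147, 272]]
220 [[585, -161, 265], [597, -153, 261], [610, -148, 264]]
222 [[550, -106, 127], [598, -155, 255], [605, -140, 236]]
224 [[553, -111, 127], [599, -158, 251], [581, -98, 130]]
226 [[553, -112, 117], [598, -156, 237], [584, -104, 132]]
228 [[552, -112, 105], [598, -156, 226], [585, -105, 123]]
230 [[556, -119, 108], [571, -112, 111], [585, -106, 113]]
232 [[556, -119, 96], [572, -116, 107], [586, -108, 106]]
234 [[555, -118, 81], [573, -117, 97], [587, -110, 99]]
236 [[554, -117, 66], [573, -117, 85], [587, -109, 84]]
238 [[552, -116, 50], [571, -114, 65], [586, -108, 70]]
240 [[552, -116, 37], [571, -116, 56], [585, -107, 53]]
```

View pics/s3.png

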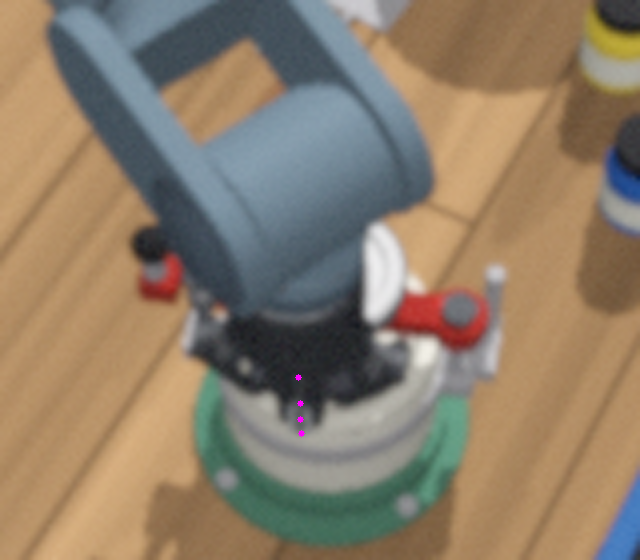

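The tip ends at about row 228 of the scene, with the front face at about z=220. So the real tip sits some 12–20 mm above the reported TCP. A reported z of 186 is safe for the whole of that range and overlaps the rim.

Call:
play_rows:
  deltas:
    - {"turn": [0,0,0],"linear": [0,1,13],"grip": -1}
    - {"turn": [0,0,0],"linear": [-25,0,0],"grip": -1}
    - {"turn": [0,0,0],"linear": [-22,0,0],"grip": -1}
    - {"turn": [0,0,0],"linear": [-3,0,0],"grip": -1}
    - {"turn": [0,0,0],"linear": [0,0,0],"grip": -1}

```text
t: 7.75
position: [0.5742, -0.0977, 0.1865]
ee_rot: [0.819, -0.574, 0.0, -0.0]
ft_force: [1.2, -0.1, -0.3]
finger_gap: 0.003
grip_force: 0.0
```

Call:
play_rows:
  deltas:
    - {"turn": [0,0,0],"linear": [-1.5,0,0],"grip": -1}
    - {"turn": [0,0,0],"linear": [0,0,0],"grip": -1}

```text
t: 8.0
position: [0.5736, -0.0972, 0.1859]
ee_rot: [0.819, -0.574, -0.0, 0.0]
ft_force: [-0.7, -0.2, -0.5]
finger_gap: 0.001
grip_force: 0.0
```

Call:
play_rows:
  deltas:
    - {"turn": [0,0,0],"linear": [-1.5,0,0],"grip": -1}
    - {"turn": [0,0,0],"linear": [0,0,0],"grip": -1}

```text
t: 8.25
position: [0.5733, -0.0959, 0.1862]
ee_rot: [0.819, -0.574, 0.0, 0.0]
ft_force: [1.0, -2.7, 0.7]
finger_gap: -0.0
grip_force: 0.7
```

```bash
python3 -c "
from st import *
st()"
```

```text
t 8.25 p [573.3 -95.9 186.2] head -70.1 phi -70.1 rho 59.5 F [ 1.  -2.7  0.7] q [-0.36  0.11  1.76 -0.    1.28  2.43] gap -0.0
C-p in tool mm [-59.5   0.  -11.9]
```

It touches at ρ of about 60, as expected. I'll press a little more to learn the stiffness, then make a short trial orbit.

Call:
play_rows:
  deltas:
    - {"turn": [0,0,0],"linear": [-1,0,0],"grip": -1}
    - {"turn": [0,0,0],"linear": [0,0,0],"grip": -1}

```text
t: 8.5
position: [0.5732, -0.0952, 0.1866]
ee_rot: [0.819, -0.574, 0.001, 0.0]
ft_force: [1.2, -4.3, 0.6]
finger_gap: 0.002
grip_force: 2.1
```

Call:
play_rows:
  deltas:
    - {"turn": [0,0,0],"linear": [-1,0,0],"grip": -1}
    - {"turn": [0,0,0],"linear": [0,0,0],"grip": -1}

```text
t: 8.75
position: [0.5732, -0.0946, 0.187]
ee_rot: [0.819, -0.574, 0.002, 0.0]
ft_force: [1.1, -5.0, 2.9]
finger_gap: -0.001
grip_force: 2.9
```

Call:
play_rows:
  deltas:
    - {"turn": [0,0,-10],"linear": [-0.9,-10.4,0],"grip": -1}
    - {"turn": [0,0,-10],"linear": [-0.9,-10.4,0],"grip": -1}
    - {"turn": [0,0,-10],"linear": [-0.9,-10.4,0],"grip": -1}

```text
t: 9.12
position: [0.5987, -0.076, 0.187]
ee_rot: [0.94, -0.34, 0.001, -0.0]
ft_force: [-0.6, -2.3, 3.5]
finger_gap: 0.002
grip_force: 1.8
```

```bash
python3 -c "
from st import *
st()"
```

```text
t 9.12 p [598.7 -76.  187. ] head -39.8 phi -38.3 rho 58.2 F [-0.6 -2.3  3.5] q [-0.31  0.16  1.7  -0.    1.28  1.95] gap 0.0
C-p in tool mm [-58.1   1.5 -11. ]
```

The contact is soft, about 2 N/mm, and the drag already acts along the rim. I'll press slightly more and carry on.

Call:
play_rows:
  deltas:
    - {"turn": [0,0,-10],"linear": [-2.4,-10.2,0],"grip": -1}
    - {"turn": [0,0,-10],"linear": [-1.4,-10.2,0],"grip": -1}
    - {"turn": [0,0,-10],"linear": [-0.9,-10.2,0],"grip": -1}

```text
t: 9.5
position: [0.6104, -0.047, 0.1872]
ee_rot: [0.996, -0.085, 0.002, 0.0]
ft_force: [1.6, -1.7, 4.1]
finger_gap: -0.001
grip_force: 1.8
```

Call:
play_rows:
  deltas:
    - {"turn": [0,0,-10],"linear": [-0.9,-10.2,0],"grip": -1}
    - {"turn": [0,0,-10],"linear": [-0.9,-10.2,0],"grip": -1}
    - {"turn": [0,0,-10],"linear": [-0.9,-10.2,0],"grip": -1}

```text
t: 9.88
position: [0.6067, -0.0159, 0.1862]
ee_rot: [0.984, 0.176, 0.0, -0.0]
ft_force: [1.5, -1.3, -0.2]
finger_gap: -0.0
grip_force: 0.4
```

```bash
python3 - <<'E'
from st import *
st()
c=cam('scene'); b=cv2.resize(c['image'][130:260,180:320],None,fx=4,fy=4,interpolation=cv2.INTER_CUBIC); 
t=cam('top'); d=cv2.resize(t['image'][130:260,220:280],None,fx=4,fy=4,interpolation=cv2.INTER_CUBIC)
cv2.imwrite('pics/s4.png',np.hstack([b,d])[:,:,::-1])
E
```

```text
t 9.88 p [606.7 -15.9 186.2] head 20.2 phi 24.1 rho 58.8 F [ 1.5 -1.3 -0.2] q [-0.21  0.17  1.69  0.    1.28  1.  ] gap -0.0
C-p in tool mm [-58.7   4.  -11.8]
```

View pics/s4.png

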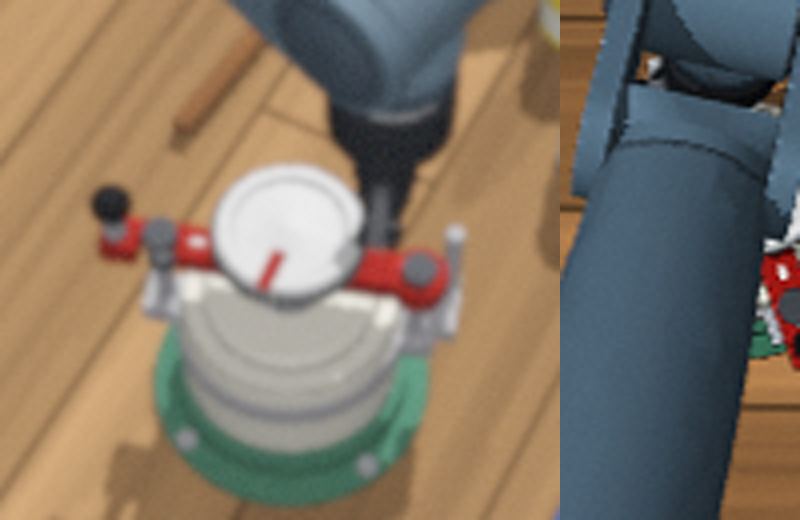

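The wheel has turned: its red line in the scene crop now points down and left, towards (265,285), and the finger is at the far rim. I'll measure the wheel angle and refine the centre.

```bash
cat > wh.py <<'E'
from st import *
def wheel(turns,C=(.553,-.040),save=None):
    c=cam('scene'); z=.2145+.004*turns; I=c['image'].astype(int)
    vs,us=np.mgrid[160:250,200:300]; uv=np.stack([us.ravel(),vs.ravel()],1)
    P=np.array([onz(c,u,v,z)[:2] for u,v in uv]); px=I[uv[:,1],uv[:,0]]
    r=np.hypot(*(P-C).T)
    red=(px[:,0]-px[:,1]>60)&(px[:,0]-px[:,2]>60)&(r<.045)
    if red.sum():
        d=P[red].mean(0)-C; a=np.degrees(np.arctan2(d[1],d[0])); print('red',red.sum(),'dir',a.round(1),'angle from tight',((a-198.4)%360).round(1),'r',np.hypot(*d).round(3))
    w=((px.min(1)>175)&(r<.058)); m=np.zeros(I.shape[:2],np.uint8); m[uv[w][:,1],uv[w][:,0]]=255
    m=cv2.morphologyEx(m,cv2.MORPH_CLOSE,np.ones((3,3)))
    n,l,s,_=cv2.connectedComponentsWithStats(m); k=1+s[1:,4].argmax(); ys,xs=np.where(l==k)
    Q=np.array([onz(c,u,v,z)[:2] for u,v in zip(xs,ys)]).astype(np.float32)
    h=cv2.convexHull(Q); print('circle',cv2.minEnclosingCircle(h),'n',len(Q))
E
python3 - <<'E'
from wh import *
wheel(.2)
import h
S=dict(np.load('scene1.npz')); import wh; wh.cam=lambda n:S; wheel(0)
E
```

```text
red 20 dir -81.6 angle from tight 80.0 r 0.034
circle ((0.5511407852172852, -0.04550642892718315), 0.05146685242652893) n 874
red 20 dir -157.4 angle from tight 4.2 r 0.033
circle ((0.5585483908653259, -0.04500408098101616), 0.05363929271697998) n 924
```

It turned about 76° over 94° of orbit. I'll trim the orbit centre by turning slightly faster, press in a little more and continue.

Call:
play_rows:
  deltas:
    - {"turn": [0,0,-10.7],"linear": [-2.5,-9.6,0],"grip": -1}
    - {"turn": [0,0,-10.7],"linear": [-1.8,-9.6,0],"grip": -1}
    - {"turn": [0,0,-10.7],"linear": [-1.2,-9.6,0],"grip": -1}
    - {"turn": [0,0,-10.7],"linear": [-1,-9.8,0],"grip": -1}

```text
t: 10.52
position: [0.5799, 0.0111, 0.1869]
ee_rot: [0.853, 0.521, 0.002, 0.0]
ft_force: [3.2, 2.7, 2.7]
finger_gap: 0.002
grip_force: 2.2
```

```bash
python3 -c "
from wh import *
st((.553,-.041)); wheel(.3)"
```

```text
t 10.53 p [579.9  11.1 186.9] head 62.9 phi 62.7 rho 58.7 F [3.2 2.7 2.7] q [-0.18  0.1   1.76  0.    1.28  0.3 ] gap 0.0
C-p in tool mm [-58.6  -0.2 -11.3]
red 13 dir -51.5 angle from tight 110.1 r 0.033
circle ((0.5512610673904419, -0.04571700468659401), 0.05144723877310753) n 558
```

Radial force is about 4 N and the wheel is tracking. I'll continue to φ≈208.

Call:
play_rows:
  deltas:
    - {"turn": [0,0,-10],"linear": [-1.5,-10.1,0],"grip": -1}
    - {"turn": [0,0,-10],"linear": [-0.9,-10.1,0],"grip": -1}
    - {"turn": [0,0,-10],"linear": [-0.9,-10.1,0],"grip": -1}
    - {"turn": [0,0,-10],"linear": [-0.9,-10.1,0],"grip": -1}
    - {"turn": [0,0,-10],"linear": [-0.9,-10.1,0],"grip": -1}
    - {"turn": [0,0,-10],"linear": [-0.9,-10.1,0],"grip": -1}
    - {"turn": [0,0,-10],"linear": [-0.9,-10.1,0],"grip": -1}

```text
t: 11.45
position: [0.5121, 0.0019, 0.1872]
ee_rot: [0.401, 0.916, 0.001, -0.001]
ft_force: [-3.5, 4.1, 8.4]
finger_gap: -0.001
grip_force: 5.0
```

Call:
play_rows:
  deltas:
    - {"turn": [0,0,-10],"linear": [-0.9,-10.1,0],"grip": -1}
    - {"turn": [0,0,-10],"linear": [-0.9,-10.1,0],"grip": -1}
    - {"turn": [0,0,-10],"linear": [-0.9,-10.1,0],"grip": -1}
    - {"turn": [0,0,-10],"linear": [-0.9,-10.1,0],"grip": -1}
    - {"turn": [0,0,-10],"linear": [-0.9,-10.1,0],"grip": -1}
    - {"turn": [0,0,-10],"linear": [-0.9,-10.1,0],"grip": -1}
    - {"turn": [0,0,-10],"linear": [-0.9,-10.1,0],"grip": -1}

```text
t: 12.32
position: [0.4984, -0.0654, 0.1876]
ee_rot: [-0.197, 0.98, -0.0, -0.0]
ft_force: [-2.5, 0.8, 8.2]
finger_gap: 0.003
grip_force: 4.0
```

```bash
python3 -c "
from wh import *
st((.553,-.041)); wheel(.6)"
```

```text
t 12.32 p [498.4 -65.4 187.6] head -157.3 phi -155.9 rho 59.8 F [-2.5  0.8  8.2] q [-0.36 -0.09  1.95 -0.    1.28 -2.32] gap 0.0
C-p in tool mm [-59.8   1.4 -10.5]
red 20 dir 91.9 angle from tight 253.5 r 0.031
circle ((0.5582387447357178, -0.045402489602565765), 0.054179493337869644) n 941
```

The wheel stands at about 250°. I'll retreat, swing back round clear of the rim and start a second stroke.

Call:
play_rows:
  deltas:
    - {"turn": [0,0,0],"linear": [8,1,0],"grip": -1}
    - {"turn": [0,0,0],"linear": [8,0,-3],"grip": -1}
    - {"turn": [0,0,10.5],"linear": [-1.3,13.9,0],"grip": -1}
    - {"turn": [0,0,10.5],"linear": [-1.3,13.9,0],"grip": -1}
    - {"turn": [0,0,10.5],"linear": [-1.3,13.9,0],"grip": -1}
    - {"turn": [0,0,10.5],"linear": [-1.3,13.9,0],"grip": -1}
    - {"turn": [0,0,10.5],"linear": [-1.3,13.9,0],"grip": -1}
    - {"turn": [0,0,10.5],"linear": [-1.3,13.9,0],"grip": -1}
    - {"turn": [0,0,10.5],"linear": [-1.3,13.9,0],"grip": -1}
    - {"turn": [0,0,10.5],"linear": [-1.3,13.9,0],"grip": -1}

```text
t: 13.62
position: [0.5166, 0.027, 0.1886]
ee_rot: [0.513, 0.858, -0.0, -0.001]
ft_force: [1.1, -0.4, -0.0]
finger_gap: -0.001
grip_force: 0.0
```

Call:
play_rows:
  deltas:
    - {"turn": [0,0,10.5],"linear": [-1.3,13.9,0],"grip": -1}
    - {"turn": [0,0,10.5],"linear": [-1.3,13.9,0],"grip": -1}
    - {"turn": [0,0,10.5],"linear": [-1.3,13.9,0],"grip": -1}
    - {"turn": [0,0,10.5],"linear": [-1.3,13.9,0],"grip": -1}
    - {"turn": [0,0,10.5],"linear": [-1.3,13.9,0],"grip": -1}
    - {"turn": [0,0,10.5],"linear": [-1.3,13.9,0],"grip": -1}
    - {"turn": [0,0,10.5],"linear": [-1.3,13.9,0],"grip": -1}
    - {"turn": [0,0,10.5],"linear": [-1.3,13.9,0],"grip": -1}
    - {"turn": [0,0,10.5],"linear": [-1.3,13.9,0],"grip": -1}

```text
t: 14.75
position: [0.6228, -0.0095, 0.1885]
ee_rot: [0.979, 0.206, -0.001, -0.0]
ft_force: [0.3, 0.4, -0.1]
finger_gap: 0.002
grip_force: 0.0
```

Call:
play_rows:
  deltas:
    - {"turn": [0,0,10.5],"linear": [-1.3,13.9,0],"grip": -1}
    - {"turn": [0,0,10.5],"linear": [-1.3,13.9,0],"grip": -1}
    - {"turn": [0,0,10.5],"linear": [-1.3,13.9,0],"grip": -1}
    - {"turn": [0,0,10.5],"linear": [-1.3,13.9,0],"grip": -1}
    - {"turn": [0,0,10.5],"linear": [-1.3,13.9,0],"grip": -1}
    - {"turn": [0,0,10.5],"linear": [-1.3,13.9,0],"grip": -1}
    - {"turn": [0,0,10.5],"linear": [-1.3,13.9,0],"grip": -1}
    - {"turn": [0,0,10.5],"linear": [-1.3,13.9,0],"grip": -1}
    - {"turn": [0,0,10.5],"linear": [-1.3,13.9,0],"grip": -1}
    - {"turn": [0,0,0],"linear": [0,0,0],"grip": -1}

```text
t: 16.0
position: [0.5782, -0.1124, 0.1886]
ee_rot: [0.818, -0.576, -0.001, 0.0]
ft_force: [-0.1, -0.2, 0.5]
finger_gap: 0.004
grip_force: 0.0
```

```bash
python3 -c "
from wh import *
st((.553,-.041)); wheel(.6)"
```

```text
t 16.0 p [ 578.2 -112.4  188.6] head -70.3 phi -70.5 rho 75.7 F [-0.1 -0.2  0.5] q [-0.38  0.12  1.73  0.    1.29  2.41] gap 0.0
C-p in tool mm [-75.7  -0.3  -9.3]
circle ((0.5854315757751465, -0.01619909703731537), 0.027763374149799347) n 123
```

Call:
play_rows:
  deltas:
    - {"turn": [0,0,0],"linear": [-14,0,0],"grip": -1}
    - {"turn": [0,0,0],"linear": [-5,0,0],"grip": -1}
    - {"turn": [0,0,-10],"linear": [-0.9,-9.9,0],"grip": -1}
    - {"turn": [0,0,-10],"linear": [-0.9,-9.9,0],"grip": -1}
    - {"turn": [0,0,-10],"linear": [-0.9,-9.9,0],"grip": -1}
    - {"turn": [0,0,-10],"linear": [-0.9,-9.9,0],"grip": -1}
    - {"turn": [0,0,-10],"linear": [-0.9,-9.9,0],"grip": -1}
    - {"turn": [0,0,-10],"linear": [-0.9,-9.9,0],"grip": -1}

```text
t: 17.05
position: [0.6104, -0.0501, 0.1896]
ee_rot: [0.996, -0.086, 0.001, 0.0]
ft_force: [1.3, -1.1, 0.4]
finger_gap: 0.0
grip_force: 0.5
```

Call:
play_rows:
  deltas:
    - {"turn": [0,0,-10],"linear": [-0.9,-9.9,0],"grip": -1}
    - {"turn": [0,0,-10],"linear": [-0.9,-9.9,0],"grip": -1}
    - {"turn": [0,0,-10],"linear": [-0.9,-9.9,0],"grip": -1}
    - {"turn": [0,0,-10],"linear": [-0.9,-9.9,0],"grip": -1}

```text
t: 17.55
position: [0.6033, -0.0112, 0.1894]
ee_rot: [0.966, 0.26, 0.001, 0.0]
ft_force: [0.2, -0.1, 1.4]
finger_gap: 0.002
grip_force: 0.4
```

```bash
python3 -c "
from wh import *
st((.553,-.041)); wheel(.9)"
```

```text
t 17.55 p [603.3 -11.2 189.4] head 30.1 phi 30.6 rho 58.4 F [ 0.2 -0.1  1.4] q [-0.21  0.15  1.7   0.    1.29  0.84] gap 0.0
C-p in tool mm [-58.4   0.5  -8.7]
red 17 dir 132.0 angle from tight 293.6 r 0.032
circle ((0.553263247013092, -0.042223382741212845), 0.04817929118871689) n 849
```

There was slip on the far side because the radial force was too low. I'll press in another 3 mm.

Call:
play_rows:
  deltas:
    - {"turn": [0,0,-10],"linear": [-2.9,-9.8,0],"grip": -1}
    - {"turn": [0,0,-10],"linear": [-1.9,-9.7,0],"grip": -1}
    - {"turn": [0,0,-10],"linear": [-0.9,-9.7,0],"grip": -1}
    - {"turn": [0,0,-10],"linear": [-0.9,-9.7,0],"grip": -1}
    - {"turn": [0,0,-10],"linear": [-0.9,-9.7,0],"grip": -1}
    - {"turn": [0,0,-10],"linear": [-0.9,-9.8,0],"grip": -1}

```text
t: 18.35
position: [0.5531, 0.0163, 0.1908]
ee_rot: [0.707, 0.707, 0.003, 0.0]
ft_force: [1.4, 5.0, 5.2]
finger_gap: 0.003
grip_force: 3.7
```

Call:
play_rows:
  deltas:
    - {"turn": [0,0,-10],"linear": [-0.9,-10,0],"grip": -1}
    - {"turn": [0,0,-10],"linear": [-0.9,-10,0],"grip": -1}
    - {"turn": [0,0,-10],"linear": [-0.9,-10,0],"grip": -1}
    - {"turn": [0,0,-10],"linear": [-0.9,-10,0],"grip": -1}
    - {"turn": [0,0,-10],"linear": [-0.9,-10,0],"grip": -1}
    - {"turn": [0,0,-10],"linear": [-0.9,-10,0],"grip": -1}

```text
t: 19.1
position: [0.5021, -0.0131, 0.191]
ee_rot: [0.259, 0.966, 0.001, 0.0]
ft_force: [-2.7, 3.9, 7.8]
finger_gap: 0.001
grip_force: 5.0
```

Call:
play_rows:
  deltas:
    - {"turn": [0,0,-10],"linear": [-0.9,-10,0],"grip": -1}
    - {"turn": [0,0,-10],"linear": [-0.9,-10,0],"grip": -1}
    - {"turn": [0,0,-10],"linear": [-0.9,-10,0],"grip": -1}
    - {"turn": [0,0,-10],"linear": [-0.9,-10,0],"grip": -1}
    - {"turn": [0,0,-10],"linear": [-0.9,-10,0],"grip": -1}

```text
t: 19.73
position: [0.4979, -0.063, 0.1907]
ee_rot: [-0.173, 0.985, -0.0, 0.0]
ft_force: [-2.4, 0.0, 6.3]
finger_gap: -0.003
grip_force: 3.0
```

```bash
python3 -c "
from wh import *
st((.553,-.041)); wheel(1.3)"
```

```text
t 19.73 p [497.9 -63.  190.7] head -160.0 phi -158.2 rho 59.3 F [-2.4  0.   6.3] q [-0.35 -0.09  1.95  0.    1.29 -2.27] gap -0.0
C-p in tool mm [-59.3   1.9  -7.2]
red 23 dir -61.2 angle from tight 100.4 r 0.034
circle ((0.5580710768699646, -0.03897485509514809), 0.05220891907811165) n 926
```

The wheel is at about 458°. I'll swing back for a third stroke with a firmer press.

Call:
play_rows:
  deltas:
    - {"turn": [0,0,0],"linear": [10,1,0],"grip": -1}
    - {"turn": [0,0,0],"linear": [9,1,-2],"grip": -1}
    - {"turn": [0,0,10.5],"linear": [-1.3,13.9,0],"grip": -1}
    - {"turn": [0,0,10.5],"linear": [-1.3,13.9,0],"grip": -1}
    - {"turn": [0,0,10.5],"linear": [-1.3,13.9,0],"grip": -1}
    - {"turn": [0,0,10.5],"linear": [-1.3,13.9,0],"grip": -1}
    - {"turn": [0,0,10.5],"linear": [-1.3,13.9,0],"grip": -1}
    - {"turn": [0,0,10.5],"linear": [-1.3,13.9,0],"grip": -1}
    - {"turn": [0,0,10.5],"linear": [-1.3,13.9,0],"grip": -1}
    - {"turn": [0,0,10.5],"linear": [-1.3,13.9,0],"grip": -1}

```text
t: 21.02
position: [0.5173, 0.0275, 0.1908]
ee_rot: [0.535, 0.845, -0.0, -0.0]
ft_force: [1.0, 0.4, 0.1]
finger_gap: 0.006
grip_force: 0.0
```

Call:
play_rows:
  deltas:
    - {"turn": [0,0,10.5],"linear": [-1.3,13.9,0],"grip": -1}
    - {"turn": [0,0,10.5],"linear": [-1.3,13.9,0],"grip": -1}
    - {"turn": [0,0,10.5],"linear": [-1.3,13.9,0],"grip": -1}
    - {"turn": [0,0,10.5],"linear": [-1.3,13.9,0],"grip": -1}
    - {"turn": [0,0,10.5],"linear": [-1.3,13.9,0],"grip": -1}
    - {"turn": [0,0,10.5],"linear": [-1.3,13.9,0],"grip": -1}
    - {"turn": [0,0,10.5],"linear": [-1.3,13.9,0],"grip": -1}
    - {"turn": [0,0,10.5],"linear": [-1.3,13.9,0],"grip": -1}
    - {"turn": [0,0,10.5],"linear": [-1.3,13.9,0],"grip": -1}

```text
t: 22.15
position: [0.6215, -0.0145, 0.1907]
ee_rot: [0.984, 0.181, -0.0, -0.0]
ft_force: [0.4, 0.3, -0.1]
finger_gap: -0.001
grip_force: 0.0
```

Call:
play_rows:
  deltas:
    - {"turn": [0,0,10.5],"linear": [-1.3,13.9,0],"grip": -1}
    - {"turn": [0,0,10.5],"linear": [-1.3,13.9,0],"grip": -1}
    - {"turn": [0,0,10.5],"linear": [-1.3,13.9,0],"grip": -1}
    - {"turn": [0,0,10.5],"linear": [-1.3,13.9,0],"grip": -1}
    - {"turn": [0,0,10.5],"linear": [-1.3,13.9,0],"grip": -1}
    - {"turn": [0,0,10.5],"linear": [-1.3,13.9,0],"grip": -1}
    - {"turn": [0,0,10.5],"linear": [-1.3,13.9,0],"grip": -1}
    - {"turn": [0,0,10.5],"linear": [-1.3,13.9,0],"grip": -1}
    - {"turn": [0,0,0],"linear": [0,0,0],"grip": -1}

```text
t: 23.28
position: [0.5847, -0.1099, 0.1908]
ee_rot: [0.854, -0.521, -0.0, -0.0]
ft_force: [0.4, -0.1, 0.1]
finger_gap: -0.001
grip_force: 0.0
```

```bash
python3 -c "
from wh import *
st((.552,-.041))"
```

```text
t 23.27 p [ 584.7 -109.9  190.8] head -62.8 phi -64.6 rho 76.2 F [ 0.4 -0.1  0.1] q [-0.38  0.13  1.72  0.    1.29  2.29] gap -0.0
C-p in tool mm [-76.2  -2.5  -7.1]
```

Call:
play_rows:
  deltas:
    - {"turn": [0,0,0],"linear": [-14,-2.5,0],"grip": -1}
    - {"turn": [0,0,0],"linear": [-6,0,0],"grip": -1}
    - {"turn": [0,0,-10],"linear": [-0.9,-9.8,0],"grip": -1}
    - {"turn": [0,0,-10],"linear": [-0.9,-9.8,0],"grip": -1}
    - {"turn": [0,0,-10],"linear": [-1.2,-9.8,0],"grip": -1}
    - {"turn": [0,0,-10],"linear": [-1.2,-9.8,0],"grip": -1}
    - {"turn": [0,0,-10],"linear": [-1.2,-9.7,0],"grip": -1}
    - {"turn": [0,0,-10],"linear": [-1.2,-9.6,0],"grip": -1}

```text
t: 24.28
position: [0.6099, -0.0426, 0.1929]
ee_rot: [1.0, -0.021, 0.003, 0.001]
ft_force: [4.0, -1.9, 4.2]
finger_gap: 0.0
grip_force: 2.2
```

Call:
play_rows:
  deltas:
    - {"turn": [0,0,-10],"linear": [-1,-9.5,0],"grip": -1}
    - {"turn": [0,0,-10],"linear": [-0.9,-9.5,0],"grip": -1}
    - {"turn": [0,0,-10],"linear": [-0.9,-9.5,0],"grip": -1}
    - {"turn": [0,0,-10],"linear": [-0.9,-9.5,0],"grip": -1}

```text
t: 24.78
position: [0.5983, -0.0063, 0.1932]
ee_rot: [0.946, 0.323, 0.003, 0.001]
ft_force: [2.5, 0.5, 5.0]
finger_gap: -0.0
grip_force: 2.3
```

```bash
python3 -c "
from wh import *
st((.552,-.041)); wheel(1.5)"
```

```text
t 24.77 p [598.3  -6.3 193.2] head 37.7 phi 36.9 rho 57.9 F [2.5 0.5 5. ] q [-0.2   0.14  1.71  0.    1.29  0.71] gap -0.0
C-p in tool mm [-57.9  -0.8  -5.1]
red 19 dir 32.6 angle from tight 194.2 r 0.031
circle ((0.5532172918319702, -0.041808709502220154), 0.048008471727371216) n 768
```

The wheel is at about 550°, with about 168° to go.

Call:
play_rows:
  deltas:
    - {"turn": [0,0,-10],"linear": [-0.9,-9.6,0],"grip": -1}
    - {"turn": [0,0,-10],"linear": [-0.9,-9.6,0],"grip": -1}
    - {"turn": [0,0,-10],"linear": [-0.9,-9.7,0],"grip": -1}
    - {"turn": [0,0,-10],"linear": [-0.9,-9.8,0],"grip": -1}
    - {"turn": [0,0,-10],"linear": [-0.9,-9.8,0],"grip": -1}
    - {"turn": [0,0,-10],"linear": [-0.9,-9.8,0],"grip": -1}
    - {"turn": [0,0,-10],"linear": [-0.9,-9.8,0],"grip": -1}

```text
t: 25.7
position: [0.5364, 0.014, 0.1936]
ee_rot: [0.591, 0.807, 0.003, 0.001]
ft_force: [0.2, 5.2, 9.7]
finger_gap: -0.004
grip_force: 5.1
```

Call:
play_rows:
  deltas:
    - {"turn": [0,0,-10],"linear": [-0.9,-9.8,0],"grip": -1}
    - {"turn": [0,0,-10],"linear": [-0.9,-9.8,0],"grip": -1}
    - {"turn": [0,0,-10],"linear": [-0.9,-9.8,0],"grip": -1}
    - {"turn": [0,0,-10],"linear": [-0.9,-9.8,0],"grip": -1}
    - {"turn": [0,0,-10],"linear": [-0.9,-9.8,0],"grip": -1}
    - {"turn": [0,0,-10],"linear": [-0.9,-9.8,0],"grip": -1}

```text
t: 26.45
position: [0.4966, -0.0284, 0.1939]
ee_rot: [0.108, 0.994, 0.001, -0.0]
ft_force: [-8.7, 4.3, 16.1]
finger_gap: -0.007
grip_force: 8.9
```

```bash
python3 -c "
from wh import *
st((.552,-.041)); wheel(1.9)"
```

```text
t 26.45 p [496.6 -28.4 193.9] head 167.6 phi 167.2 rho 56.8 F [-8.7  4.3 16.1] q [-0.29 -0.11  1.95  0.    1.29 -1.64] gap -0.01
C-p in tool mm [-56.8  -0.4  -4.2]
red 20 dir 169.7 angle from tight 331.3 r 0.031
circle ((0.5591205954551697, -0.03892095014452934), 0.05145571753382683) n 857
```

Call:
play_rows:
  deltas:
    - {"turn": [0,0,-10],"linear": [-0.5,-9.9,-1],"grip": -1}
    - {"turn": [0,0,-10],"linear": [-0.7,-9.9,-0.5],"grip": -1}
    - {"turn": [0,0,-10],"linear": [-0.9,-9.9,0],"grip": -1}
    - {"turn": [0,0,0],"linear": [0,0,0],"grip": -1}

```text
t: 27.0
position: [0.4977, -0.0598, 0.1942]
ee_rot: [-0.15, 0.989, -0.001, -0.0]
ft_force: [-4.9, -3.1, 9.0]
finger_gap: 0.002
grip_force: 4.9
```

```bash
python3 -c "
from wh import *
st((.552,-.041)); wheel(2.0)"
```

```text
t 27.0 p [497.7 -59.8 194.2] head -162.8 phi -160.9 rho 57.4 F [-4.9 -3.1  9. ] q [-0.34 -0.1   1.95 -0.    1.29 -2.22] gap 0.0
C-p in tool mm [-57.4   1.9  -3.8]
red 18 dir -158.7 angle from tight 2.9 r 0.033
circle ((0.5581498146057129, -0.03826132044196129), 0.05232485756278038) n 928
```

The red line reads within about 1° of two turns. I'll retract, lift, cross to the right of the knob and turn the tool for the push, then check with the cameras.

Call:
play_rows:
  deltas:
    - {"turn": [0,0,0],"linear": [6,0,0],"grip": -1}
    - {"turn": [0,0,0],"linear": [2,0,0],"grip": -1}
    - {"turn": [0,0,0],"linear": [0,0,-35],"grip": -1}
    - {"turn": [0,0,0],"linear": [0,0,-30],"grip": -1}
    - {"turn": [0,0,0],"linear": [26,-25,0],"grip": -1}
    - {"turn": [0,0,0],"linear": [26,-25,0],"grip": -1}
    - {"turn": [0,0,0],"linear": [0,0,0],"grip": -1}

```text
t: 27.92
position: [0.4542, -0.1256, 0.257]
ee_rot: [-0.148, 0.989, 0.0, -0.0]
ft_force: [0.4, -0.0, -0.5]
finger_gap: -0.003
grip_force: 0.0
```

Call:
play_rows:
  deltas:
    - {"turn": [0,0,9.8],"linear": [0,0,0],"grip": -1}
    - {"turn": [0,0,9.8],"linear": [0,0,0],"grip": -1}
    - {"turn": [0,0,9.8],"linear": [0,0,0],"grip": -1}
    - {"turn": [0,0,9.8],"linear": [0,0,0],"grip": -1}
    - {"turn": [0,0,9.8],"linear": [0,0,0],"grip": -1}
    - {"turn": [0,0,9.8],"linear": [0,0,0],"grip": -1}
    - {"turn": [0,0,9.8],"linear": [0,0,0],"grip": -1}
    - {"turn": [0,0,9.8],"linear": [0,0,0],"grip": -1}
    - {"turn": [0,0,9.8],"linear": [0,0,0],"grip": -1}
    - {"turn": [0,0,0],"linear": [0,0,0],"grip": -1}

```text
t: 29.18
position: [0.4551, -0.1238, 0.2571]
ee_rot: [0.58, 0.815, 0.0, -0.0]
ft_force: [-1.1, 0.6, -0.4]
finger_gap: -0.002
grip_force: 0.0
```

```bash
python3 - <<'E'
from wh import *
st((.444,-.077)); wheel(2.0)
c=cam('scene'); b=cv2.resize(c['image'][150:260,180:320],None,fx=4,fy=4,interpolation=cv2.INTER_CUBIC); cv2.imwrite('pics/s5.png',b[:,:,::-1])
E
```

```text
t 29.18 p [ 455.1 -123.8  257.1] head 109.2 phi -76.6 rho 48.1 F [-1.1  0.6 -0.4] q [-0.51 -0.23  1.94  0.    1.43 -0.84] gap -0.0
C-p in tool mm [47.8  4.9 59.1]
red 18 dir -158.7 angle from tight 2.9 r 0.033
circle ((0.5581498146057129, -0.03826132044196129), 0.05232485756278038) n 930
```

View pics/s5.png

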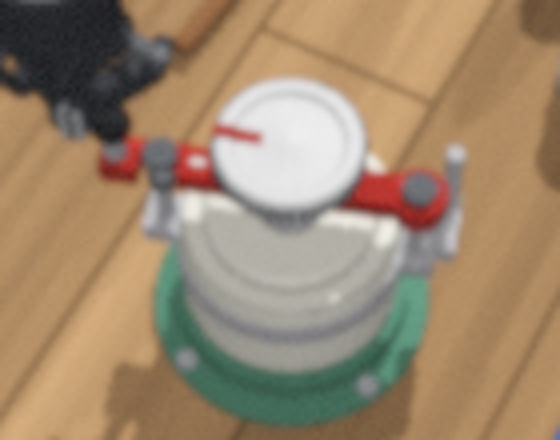

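The crop shows the red line along the bar towards the knob, at (215–260, 133), matching the tight pose, so two turns are done. The finger is to the right of the knob. I'll lower it and go to touch.

Call:
play_rows:
  deltas:
    - {"turn": [0,0,0],"linear": [0,5,38],"grip": -1}
    - {"turn": [0,0,0],"linear": [0,0,36],"grip": -1}
    - {"turn": [0,0,0],"linear": [10,0,0],"grip": -1}
    - {"turn": [0,0,0],"linear": [8,0,0],"grip": -1}
    - {"turn": [0,0,0],"linear": [0,0,0],"grip": -1}

```text
t: 29.9
position: [0.4548, -0.1058, 0.1855]
ee_rot: [0.58, 0.815, 0.0, 0.002]
ft_force: [-0.1, 0.3, 0.7]
finger_gap: -0.001
grip_force: 0.0
```

Call:
play_rows:
  deltas:
    - {"turn": [0,0,0],"linear": [3,0,0],"grip": -1}
    - {"turn": [0,0,0],"linear": [3,0,0],"grip": -1}
    - {"turn": [0,0,0],"linear": [2,0,0],"grip": -1}
    - {"turn": [0,0,0],"linear": [0,0,0],"grip": -1}

```text
t: 30.4
position: [0.4521, -0.0999, 0.1846]
ee_rot: [0.581, 0.814, -0.001, 0.002]
ft_force: [1.1, -4.5, 0.9]
finger_gap: 0.002
grip_force: 2.4
```

```bash
python3 - <<'E'
from wh import *
st((.444,-.077))
st((.634,-.013))
E
```

```text
t 30.4 p [452.1 -99.9 184.6] head 109.0 phi -70.4 rho 24.3 F [ 1.1 -4.5  0.9] q [-0.46 -0.19  2.05 -0.    1.28 -0.79] gap 0.0
C-p in tool mm [ 24.2  -0.2 -13.5]
t 30.4 p [452.1 -99.9 184.6] head 109.0 phi -154.5 rho 201.5 F [ 1.1 -4.5  0.9] q [-0.46 -0.19  2.05 -0.    1.28 -0.79] gap 0.0
C-p in tool mm [ 22.9 200.3 -13.2]
```

Contact is at the knob with 4.5 N, as predicted. I'll swing about the pivot in rows of 4°, checking part way.

Call:
play_rows:
  deltas:
    - {"turn": [0,0,4],"linear": [14.5,-1.3,0],"grip": -1}
    - {"turn": [0,0,4],"linear": [14.5,-1.3,0],"grip": -1}
    - {"turn": [0,0,4],"linear": [14,-1.3,0],"grip": -1}
    - {"turn": [0,0,4],"linear": [14,-1.3,0],"grip": -1}
    - {"turn": [0,0,4],"linear": [14,-1.3,0],"grip": -1}

```text
t: 31.02
position: [0.4328, -0.0316, 0.1847]
ee_rot: [0.714, 0.7, 0.0, 0.003]
ft_force: [5.1, -6.1, -0.7]
finger_gap: -0.001
grip_force: 3.0
```

```bash
python3 - <<'E'
from wh import *
st((.634,-.013))
c=cam('scene'); P=[]
for v in range(120,280):
  for u in range(170,330):
    r,g,b=c['image'][v,u].astype(int)
    if r>110 and g<60 and b<60: P.append(dep(c,u,v))
P=np.array(P); P=P[abs(P[:,2]-.178)<.014]; print(len(P),P.mean(0)); l=cv2.fitLine(P[:,:2].astype(np.float32),cv2.DIST_HUBER,0,.01,.01).ravel(); print(np.degrees(np.arctan2(l[1],l[0]))%180,l)
E
```

```text
t 31.02 p [432.8 -31.6 184.7] head 88.8 phi -174.7 rho 202.0 F [ 5.1 -6.1 -0.7] q [-0.33 -0.27  2.11 -0.    1.29 -0.31] gap -0.0
C-p in tool mm [ 22.6 200.8 -12.4]
240 [ 0.55636227 -0.01666329  0.1777793 ]
175.00949 [ 0.99620914 -0.08699068  0.5771853  -0.01867069]
```

Call:
play_rows:
  deltas:
    - {"turn": [0,0,4],"linear": [14,-1.2,0],"grip": -1}
    - {"turn": [0,0,4],"linear": [14,-1.2,0],"grip": -1}
    - {"turn": [0,0,4],"linear": [14,-1.2,0],"grip": -1}
    - {"turn": [0,0,4],"linear": [14,-1.2,0],"grip": -1}
    - {"turn": [0,0,4],"linear": [14,-1.2,0],"grip": -1}
    - {"turn": [0,0,4],"linear": [14,-1.2,0],"grip": -1}
    - {"turn": [0,0,4],"linear": [14,-1.2,0],"grip": -1}
    - {"turn": [0,0,4],"linear": [14,-1.2,0],"grip": -1}

```text
t: 32.08
position: [0.4514, 0.0777, 0.1842]
ee_rot: [0.879, 0.476, -0.001, 0.002]
ft_force: [-0.3, -7.6, 1.8]
finger_gap: 0.001
grip_force: 2.9
```

```bash
python3 - <<'E'
from wh import *
st((.634,-.013))
E
```

```text
t 32.08 p [451.4  77.7 184.2] head 56.9 phi 153.6 rho 203.9 F [-0.3 -7.6  1.8] q [-0.08 -0.2   2.06 -0.    1.29  0.5 ] gap 0.0
C-p in tool mm [ 23.7 202.5 -13.3]
```

Call:
play_rows:
  deltas:
    - {"turn": [0,0,4],"linear": [14,-0.9,0],"grip": -1}
    - {"turn": [0,0,4],"linear": [14,-0.9,0],"grip": -1}
    - {"turn": [0,0,4],"linear": [14,-0.9,0],"grip": -1}
    - {"turn": [0,0,4],"linear": [14,-0.9,0],"grip": -1}
    - {"turn": [0,0,4],"linear": [14,-1.2,0],"grip": -1}
    - {"turn": [0,0,4],"linear": [14,-1.2,0],"grip": -1}
    - {"turn": [0,0,4],"linear": [14,-1.2,0],"grip": -1}
    - {"turn": [0,0,4],"linear": [14,-1.2,0],"grip": -1}

```text
t: 33.08
position: [0.5255, 0.1597, 0.1836]
ee_rot: [0.976, 0.216, -0.002, 0.001]
ft_force: [-4.3, -4.9, 3.9]
finger_gap: -0.003
grip_force: 3.0
```

Call:
play_rows:
  deltas:
    - {"turn": [0,0,2],"linear": [7,-0.6,0],"grip": -1}
    - {"turn": [0,0,2],"linear": [7,-0.6,0],"grip": -1}
    - {"turn": [0,0,0],"linear": [0,0,0],"grip": -1}

```text
t: 33.45
position: [0.5381, 0.1669, 0.1834]
ee_rot: [0.983, 0.183, -0.001, 0.0]
ft_force: [-2.1, -1.5, 2.4]
finger_gap: 0.002
grip_force: 1.6
```

Call:
play_rows:
  deltas:
    - {"turn": [0,0,1],"linear": [3,0,0],"grip": -1}
    - {"turn": [0,0,1],"linear": [3,0,0],"grip": -1}
    - {"turn": [0,0,0],"linear": [0,0,0],"grip": -1}

```text
t: 33.83
position: [0.5428, 0.1693, 0.1833]
ee_rot: [0.986, 0.165, -0.002, -0.0]
ft_force: [-5.1, -1.4, 3.5]
finger_gap: -0.003
grip_force: 2.9
```

```bash
python3 - <<'E'
from wh import *
st((.634,-.013))
E
```

```text
t 33.83 p [542.8 169.3 183.3] head 19.0 phi 116.6 rho 203.9 F [-5.1 -1.4  3.5] q [0.1  0.08 1.79 0.   1.27 1.34] gap -0.0
C-p in tool mm [ 26.7 202.1 -15. ]
```

I'll keep pushing gently until the force shows the stop.

Call:
play_rows:
  deltas:
    - {"turn": [0,0,0],"linear": [3,0,0],"grip": -1}
    - {"turn": [0,0,0],"linear": [2,0,0],"grip": -1}
    - {"turn": [0,0,0],"linear": [0,0,0],"grip": -1}

```text
t: 34.2
position: [0.5429, 0.1694, 0.1833]
ee_rot: [0.986, 0.166, -0.009, 0.001]
ft_force: [-26.3, -8.2, 16.6]
finger_gap: 0.001
grip_force: 13.5
```

Call:
play_rows:
  deltas:
    - {"turn": [0,0,0],"linear": [2,0,0],"grip": -1}
    - {"turn": [0,0,0],"linear": [2,0,0],"grip": -1}
    - {"turn": [0,0,0],"linear": [0,0,0],"grip": -1}

```text
t: 34.58
position: [0.5429, 0.1694, 0.1833]
ee_rot: [0.986, 0.166, -0.014, 0.002]
ft_force: [-41.2, -14.7, 25.1]
finger_gap: -0.003
grip_force: 22.2
```

```bash
python3 - <<'E'
from wh import *
st((.634,-.013))
E
```

```text
t 34.58 p [542.9 169.4 183.3] head 19.1 phi 116.5 rho 203.9 F [-41.2 -14.7  25.1] q [ 0.11  0.1   1.77 -0.01  1.3   1.34] gap -0.0
C-p in tool mm [ 25.9 202.2 -15.6]
```

It's hard against the stop. I'll back off, lift clear and check.

Call:
play_rows:
  deltas:
    - {"turn": [0,0,0],"linear": [-8,0,0],"grip": -1}
    - {"turn": [0,0,0],"linear": [-15,0,0],"grip": -1}
    - {"turn": [0,0,0],"linear": [0,0,-40],"grip": -1}
    - {"turn": [0,0,0],"linear": [0,0,-50],"grip": -1}
    - {"turn": [0,0,0],"linear": [-55,0,0],"grip": -1}
    - {"turn": [0,0,0],"linear": [-55,0,0],"grip": -1}
    - {"turn": [0,0,0],"linear": [0,0,0],"grip": -1}
    - {"turn": [0,0,0],"linear": [0,0,0],"grip": -1}

```text
t: 35.58
position: [0.4271, 0.129, 0.2739]
ee_rot: [0.986, 0.165, 0.001, -0.0]
ft_force: [0.2, -0.5, -0.4]
finger_gap: -0.0
grip_force: 0.0
```

```bash
python3 - <<'E'
from wh import *
st((.634,-.013))
c=cam('scene'); cv2.imwrite('pics/s6.png',cv2.resize(c['image'],(780,585),interpolation=cv2.INTER_CUBIC)[:,:,::-1])
E
```

```text
t 35.58 p [427.1 129.  273.9] head 19.0 phi 145.5 rho 250.9 F [ 0.2 -0.5 -0.4] q [ 0.04 -0.31  1.98  0.    1.47  1.28] gap -0.0
C-p in tool mm [149.2 201.6  76.2]
```

View pics/s6.png

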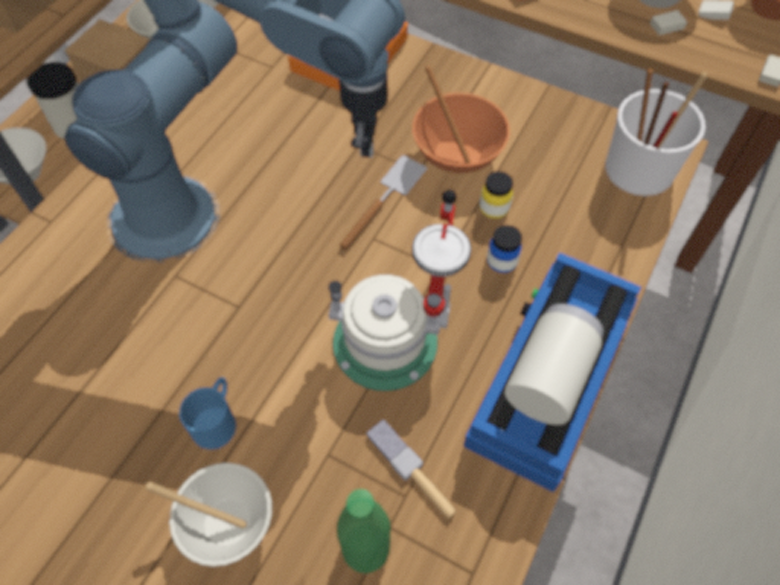

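The picture shows the bar open at its stop, with its knob at (448,200). The wheel's line points at the knob, the lid is seated at (385,312), everything else is in place, and the arm is clear.

```bash
python3 -c "
from workcell import robot
print(robot.job_done())"
```

```text
the job is handed in; nothing more can be done
None
```

The handwheel is backed off two turns (to within about 3° by camera), the clamp bar stands open against its stop, the lid is still seated, and the job was handed in at about 36 s; the final push on the stop peaked near 50 N at the fingertip, above the 40 N limit set for the arm and gripper body.

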